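Let the ball knobs out of the lever dispenser and ease its lid shut

TASK

Push the ball dispenser's red paddle all the way down with a fingertip so that its yellow lid swings wide open, and hold it down until all three ball knobs have rolled out into the blue tray. Then ease the paddle slowly back up, staying on it the whole way so that the lid closes gently without slamming, and take the hand away. Grasp nothing, touch neither the lid nor the balls, and leave the turntable with its nut driver, the jar and the pliers where they are.

Things in the scene. Friction and masses are not known exactly. Their poses are not given: they have to be found in the camera images.
- dispenser: Ball dispenser fixed to the bench, base 405 x 150 x 12 mm. Origin under the base on the bench; x points along it the way the balls roll: red paddle at x = -160 mm, then the lever's bearing post (from x = -92 mm, 80 mm high), the white hopper with clear top and grey linkage box at its +y side (x -100 to 50 mm, 122 mm high), the yellow lid, the blue tray. z up.
- tray (a point): Middle of the blue open catch tray's floor, 18 mm above the bench. Inside it measures 123 mm along dispenser x by 126 mm along y; rim 57 to 63 mm above the bench. A ball lying in it has its centre 30 to 38 mm above the bench.
- paddle_top (a point): Centre of the upper face of the red paddle (46 mm along dispenser x, 80 mm along y, 10 mm thick): the place to press. It moves with the paddle: at rest about 90 mm above the bench, face tilted 0.2 rad down towards the hopper; fully down 58 mm above the bench, tilted 0.2 rad the other way. Its path is nearly straight down, 32 mm.
- lever (a joint): Lever angle, rad: 0 at rest (paddle up), 0.4 at its lower stop (paddle fully down). Pivot along dispenser y at x = -80 mm, 70 mm above the bench. A spring always drives it back up: about 3 N at the paddle's centre at rest, about 8 N at the stop; let go, it snaps back.
- lid (a joint): Lid angle, rad: 0 shut, 1.0 wide open. Linked to the lever inside the grey box: lid angle = 2.5 x lever angle, both ways. The lid counts as slammed if it ever closes faster than 3.5 rad/s (the paddle's centre rising at about 110 mm/s).
- lid_edge (a point): Middle of the free (lower) edge of the yellow lid, a plate 81 x 56 x 4 mm that covers the hopper's sloping mouth above the tray. Its hinge runs along dispenser y at x = 40 mm, 120 mm above the bench; the edge lies 56 mm above the bench when shut and about 128 mm when open. It swings outward and up.
- ball0: Orange plastic ball knob, 30 mm diameter, 20 to 28 g, origin at its centre. Starts first in line behind the lid in the hopper's sloping trough and rolls out by itself when the lid is open.
- ball1: Green ball knob, same size, second in line.
- ball2: White ball knob, same size, third in line.
- turntable: Round white plastic turntable organiser, 224 mm diameter, with six cups on it (rims 97 mm high, rods in them up to 130 mm high and a silver steel nut driver standing in one to 173 mm). Origin at the centre of its underside. Bystander, loose.
- jar: Glass jar with clip-on lid snapped shut, 80 mm diameter, 109 mm high. Origin at the centre of its underside. Bystander, loose.
- pliers: Blue-grip pliers lying flat, 175 mm long, 14 mm high. Origin on the bench close to the pivot, x towards the jaws. Bystander, loose.

How it is judged:
On the way:
1. the lid is held wide open (at least 0.85 rad) by the paddle with all three balls in the tray (value of joint lid above 0.85 rad and contact force between the fingers and lever above 0.5 N and x of ball0 in the frame of dispenser between 0.089 and 0.213 m and y of ball0 in the frame of dispenser between -0.065 and 0.065 m and z of each of ball0, ball1, ball2 in the frame of dispenser below 0.05 m and x of ball1 in the frame of dispenser between 0.089 and 0.213 m and y of ball1 in the frame of dispenser between -0.065 and 0.065 m and x of ball2 in the frame of dispenser between 0.089 and 0.213 m and y of ball2 in the frame of dispenser between -0.065 and 0.065 m), for 0.2 s.
At the end, for the whole second after the job is handed in: The lid is shut (within 0.06 rad) and the lever back up (within 0.025 rad), both at rest, and all three balls lie inside the catch tray (value of joint lid below 0.06 rad and value of joint lever below 0.025 rad and velocity of joint lid between -0.1 and 0.1 rad/s and x of ball0 in the frame of dispenser between 0.089 and 0.213 m and y of ball0 in the frame of dispenser between -0.065 and 0.065 m and z of each of ball0, ball1, ball2 in the frame of dispenser below 0.05 m and x of ball1 in the frame of dispenser between 0.089 and 0.213 m and y of ball1 in the frame of dispenser between -0.065 and 0.065 m and x of ball2 in the frame of dispenser between 0.089 and 0.213 m and y of ball2 in the frame of dispenser between -0.065 and 0.065 m); the robot touches nothing.
It fails at once if the lid slams: it closes faster than 3.5 rad/s (velocity of joint lid below -3.5 rad/s).
It fails at once if the paddle is pinched between the fingers in place of being pressed with the tips (distance between the grasp point and paddle_top below 0.01 m).
It fails at once if the lid is touched by the robot (contact force between any of the fingers, the arm and lid above 0.3 N).
It fails at once if a ball is touched by the robot, or lifted above the hopper (contact force between any of the fingers, the arm and ball0 above 0.3 N or contact force between any of the fingers, the arm and ball1 above 0.3 N or contact force between any of the fingers, the arm and ball2 above 0.3 N or height (world z) of any of ball0, ball1, ball2 above 0.13 m).
It fails at once if a bystander is moved more than 15 mm or lifted (distance of any of turntable, jar, pliers from where it was at the start of the episode above 0.015 m).
It also fails if it takes over 38 s, if anything falls off the work surface, if the arm or the gripper's body presses on something with over 40 N, if the wrist force passes 120 N, or if a joint passes its speed limit or range.

ROBOT

A 6-joint arm with a two-finger parallel gripper is mounted at the origin on the work surface. World frame = base frame: x ahead of the robot, y to its left, z up, the work surface at z = 0. Lengths are in m, angles in rad, forces in N, time in s.
With the tool pointing down it reaches from about 0.35 to 0.725 m from the base axis. Payload 4.3 kg.
Tool frame: the origin (TCP) lies between the finger pads; the fingertips stand 14 mm ahead of it and the grasp point (between the pads) lies 5 mm behind it; y points along the fingers, x is the direction in which the jaws open and shut, and the axes are right-handed (so a half turn about y gives the same grasp; the last joint's range is limited). The gripper opens to 85 mm and grips with 20 to 120 N. Pads are 22 mm wide; open, the fingers measure 114 mm over their backs; the gripper's body (76 mm by 85 mm) begins 54 mm behind the grasp point. The pads swing forward as they close: fully open they stand 13 mm farther back than shut.
Start: joints at [-1.276, 0.377, 0.081, 1.274, 0, 1.46], TCP at [0.226, -0.529, 0.245] pointing down, gripper open.
Joint ranges: [-2.72, 2.72], [-0.84, 1.66], [-1.02, 1.22], [-1.77, 2.12], [-1.37, 1.28], [-3.14, 3.14]. Speed limits (rad/s): [2.57, 2.57, 3.14, 3.14, 3.14, 3.14].

INTERFACE

Orientations are given as a unit quaternion [w, x, y, z].
In Python, from workcell import get_obs, get_image, finish_job, spot_in, place_of gives the robot as it stands.
- The arm moves only by the tool jog_arm, never from a script. Its argument "steps" is one flat list of numbers, 4 for each row, row after row: the shift along the tool's x, y, z scaled (see below), then the turn about the tool's y scaled (see below). A call has 1 to 12 rows; each row is the pose to reach, as a shift and turn from the pose measured when the call began, along the tool's axes at that moment; what a row does not reach only later rows make up. The controller multiplies each number of a shift by 0.3 m and each number of a turn by 30 degrees. A row lasts 1/8 s, in which the tool goes at most 62.5 mm and 10.7 degrees, less where a joint would pass 70% of its speed; a pose out of reach is approached as far as the arm can. A call with a number of a shift or a turn outside -1 to 1 is refused whole. A call with a gripper value outside its range is refused whole. "gripper" is the opening, from -1 (shut) to 1 (fully open), set as the call begins (left out, the last holds). The fingers move at their own pace and stop on an object; the grip force is fixed at half the most. Time passes only in rows, so rows that repeat a pose let the fingers close. It gives the time, the measured TCP pose, the force and the opening at its end, in the units of the state.
- get_obs(): the state, without advancing time (a new reading comes with each control period).
- get_image(name): name is "scene" or "side" or "wrist"; returns a dict with "frame" (480x640x3 uint8, red, green, blue), "fx", "fy", "cx", "cy" (pixels), "R" (3x3) and "t" (3): a world point X has camera coordinates R X + t; the wrist camera has in their place "T_tool_cam" (4x4, takes a point from camera to tool coordinates, whose origin is the TCP and whose axes are the tool frame's). Camera axes: x right, y down, z forward; pixel columns grow to the right and rows downward; lengths in m; the calibration is good to about 2 mm. The wrist camera is an equidistant fisheye: a pixel r from the principal point sees the ray r / f radians off the axis. A picture is of the moment at which its call begins: read the wrist's pose just before it. There is no depth.
- finish_job(): hands the job in, once; it reports no verdict.
Trained networks look in a picture, given as the dict that the camera call returned (one of the last four; its "shot" number tells which), for a name from the list of things; names that differ only in an ending like _2 or _b are one class to them, and where a whole thing is asked for, a point or a joint stands for the part that bears it (a point fixed in the world has none). Each returns a list of dicts, best first, with "conf" (0 to 1); they miss things now and then, are a little off and sometimes report something else, mostly with a low value. They report only what shows in the picture. A call takes as long as a camera call.
- spot_in(target, picture): "rect" ([left, top, right, bottom] in pixels, round what is visible of it).
- place_of(target, picture): "pixel" ([column, row] in pixels: a listed point, or the origin of a listed thing).
The state is a dict: "t": time; "qpos": joint angles; "joint_velocities": joint speeds; "effort": joint torques, N m; "tcp_pos": TCP position; "eef_rot": TCP orientation; "force": force on the tool from outside, world axes, zero at the start; "wrist_torque": the same for the moment, N m; "width": finger opening in m.
Only numpy, scipy, OpenCV 4.12 (cv2) and the standard library are available. Lean on these libraries where they do the work, as an engineer would, in place of code of your own. Each camera call takes 0.05 s, during which the arm holds its last target. There are 200 camera calls.

## Working session

There is one attempt and no reset: what is moved stays moved. The work goes in short steps, Python scripts to look and compute and a tool call to move; the robot and the scene stay as the last step left them, time stands still between calls to the robot, and variables do not carry over. Pictures are saved under pics/ and viewed, about 8 in all and at most 12, crops included, and the job is handed in when it is done.

Besides the shell and the picture viewer there is one more tool, called after "Emit:" by a JSON object that holds its "name" and its "arguments", one argument or row to a line. jog_arm: Moves the arm, as the interface text tells. Shifts and turns lie within -1 to 1; 1 stands for 0.3 m of shift or 30 degrees of turn. Its arguments: {"type":"object","properties":{"steps":{"type":"array"},"gripper":{"type":"number"}},"required":["steps"]}

```bash
mkdir -p pics; cat > h.py <<'E'
import numpy as np, cv2
from workcell import *
def ray(im,p):
    d=np.array([(p[0]-im["cx"])/im["fx"],(p[1]-im["cy"])/im["fy"],1.]); R=np.array(im["R"]);t=np.array(im["t"])
    d=R.T@d; return -R.T@t,d/np.linalg.norm(d)
def atz(im,p,z):
    o,d=ray(im,p); return o+d*(z-o[2])/d[2]
def tri(rs):
    A=sum(np.eye(3)-np.outer(d,d) for o,d in rs); b=sum((np.eye(3)-np.outer(d,d))@o for o,d in rs)
    return np.linalg.solve(A,b)
E
python3 - <<'E'
from h import *
o=get_obs();print({k:np.round(v,3) for k,v in o.items()})
ims={n:get_image(n) for n in("scene","side")}
for n,im in ims.items():
    cv2.imwrite(f"pics/{n}0.png",im["frame"][:,:,::-1])
for t in["paddle_top","dispenser","tray","lid_edge","turntable","jar","pliers","ball0"]:
    rs=[]
    for n,im in ims.items():
        r=place_of(t,im)[:2]
        for q in r: print(t,n,np.round(q["pixel"],1),round(q["conf"],2))
        if r: rs.append(ray(im,r[0]["pixel"]))
    if len(rs)==2:
        X=tri(rs);print("  ",X.round(3),[round(float(np.linalg.norm(np.cross(X-o,d))),4) for o,d in rs])
E
```

```text
{'t': np.float64(0.0), 'qpos': array([-1.276,  0.378,  0.08 ,  1.274, -0.   ,  1.46 ]), 'joint_velocities': array([ 0.001,  0.001, -0.001, -0.   , -0.001, -0.001]), 'effort': array([-1.0000e-03, -4.6361e+01,  2.6987e+01,  2.1000e-02, -0.0000e+00,
        0.0000e+00]), 'tcp_pos': array([ 0.226, -0.528,  0.244]), 'eef_rot': array([ 0.591, -0.59 ,  0.39 , -0.389]), 'force': array([-0.275,  0.024, -0.339]), 'wrist_torque': array([-0.024, -0.   , -0.018]), 'width': np.float64(0.086)}
paddle_top scene [321.2 219.6] 0.87
paddle_top side [296.5 256.3] 0.89
   [ 0.548 -0.124  0.089] [0.0034, 0.0034]
dispenser scene [375.8 276.8] 0.7
dispenser scene [319.1 224.1] 0.51
dispenser side [293.4 230.4] 0.76
   [0.566 0.039 0.012] [0.0019, 0.0019]
tray scene [436.1 302.7] 0.73
tray side [292.2 189.5] 0.66
   [0.58  0.183 0.022] [0.0013, 0.0013]
lid_edge scene [409.8 276.7] 0.81
lid_edge side [292.6 190.2] 0.61
   [0.576 0.12  0.061] [0.0014, 0.0014]
turntable scene [209.1 220.1] 0.84
turntable side [364.3 440.4] 0.87
   [ 0.606 -0.446  0.   ] [0.0016, 0.0016]
jar scene [301.8 199.8] 0.76
jar side [222.7 370.9] 0.6
   [ 0.402 -0.292  0.007] [0.0011, 0.0011]
pliers side [399.8 234.6] 0.82
pliers side [364.1 441.6] 0.69
```

View pics/scene0.png

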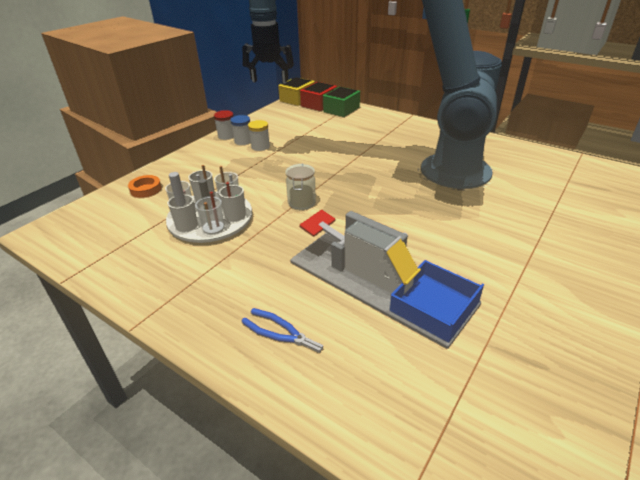

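View pics/side0.png

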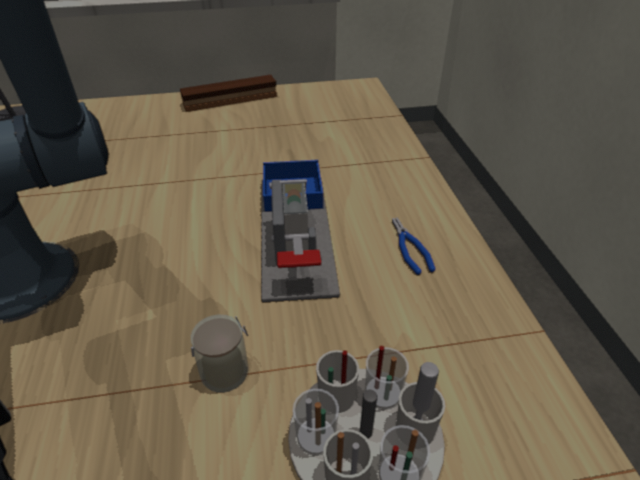

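Scene view: red paddle at (320,222), lid (403,260), tray (437,298), with the jar and turntable to the left. The side view agrees, with the paddle at (298,258). Next I work out the approach in tool axes.

```bash
cat >> h.py <<'E'
from scipy.spatial.transform import Rotation as Ro
def rel(target):
    o=get_obs();R=Ro.from_quat(o["eef_rot"],scalar_first=True).as_matrix()
    return R, R.T@(np.array(target)-o["tcp_pos"])/0.3
E
python3 - <<'E'
from h import *
R,s=rel([.548,-.124,.16]);print(R.round(3),s.round(3))
R,s=rel([.548,-.124,.245]);print(s.round(3))
E
```

```text
[[ 0.394 -0.     0.919]
 [-0.919 -0.     0.394]
 [ 0.    -1.    -0.   ]] [-0.818  0.284  1.516]
[-8.170e-01  1.000e-03  1.516e+00]
```

Emit:
{"name": "jog_arm", "arguments": {
  "steps": [-0.04, 0, 0.08, 0, -0.13, 0, 0.24, 0, -0.22, 0, 0.4, 0, -0.31, 0, 0.57, 0, -0.4, 0, 0.74, 0, -0.46, 0, 0.86, 0, -0.5, 0, 0.92, 0, -0.5, 0, 0.92, 0],
  "gripper": -1
}}

```text
t: 1.9
tcp_pos: [0.4218, -0.2808, 0.2454]
eef_rot: [-0.591, 0.591, -0.388, 0.389]
force: [1.0, -0.5, -0.8]
width: -0.0001
```

```bash
python3 - <<'E'
from h import *
o=get_obs();print(o["t"],o["tcp_pos"].round(3),o["force"].round(2),o["qpos"].round(2),o["width"])
R,s=rel([.546,-.130,.17]);print(R.round(3),s.round(3))
E
```

```text
1.9 [ 0.422 -0.281  0.245] [ 0.98 -0.53 -0.81] [-0.71  0.24 -0.11  1.22 -0.    2.02] -0.0001352016963576321
[[ 0.396  0.     0.918]
 [-0.918 -0.     0.396]
 [ 0.    -1.     0.   ]] [-0.297  0.251  0.58 ]
```

Emit:
{"name": "jog_arm", "arguments": {
  "steps": [-0.06, 0.02, 0.12, 0.1, -0.14, 0.08, 0.27, 0.25, -0.22, 0.15, 0.42, 0.4, -0.27, 0.22, 0.53, 0.5, -0.297, 0.25, 0.58, 0.5, -0.297, 0.25, 0.58, 0.5]
}}

```text
t: 2.65
tcp_pos: [0.5457, -0.1303, 0.1698]
eef_rot: [-0.535, 0.536, -0.462, 0.462]
force: [-0.8, -0.2, -0.1]
width: 0.0002
```

```bash
python3 - <<'E'
from h import *
o=get_obs();print(o["t"],o["tcp_pos"].round(3),o["force"].round(2),o["qpos"].round(2))
R=Ro.from_quat(o["eef_rot"],scalar_first=True).as_matrix();print(R.round(3))
im=get_image("wrist");cv2.imwrite("pics/w1.png",im["frame"][:,:,::-1])
T=np.array(im["T_tool_cam"])
def wray(p):
    v=np.array([p[0]-im["cx"],p[1]-im["cy"]])/im["fx"];th=np.linalg.norm(v)
    d=np.r_[v/th*np.sin(th),np.cos(th)]
    return R@T[:3,3]+o["tcp_pos"],R@T[:3,:3]@d
for t,z in(("paddle_top",.09),("tray",.018),("lid_edge",.056),("dispenser",0)):
    for q in place_of(t,im)[:2]:
        c,d=wray(q["pixel"]);print(t,np.round(q["pixel"]),round(q["conf"],2),(c+d*(z-c[2])/d[2]).round(3))
s=get_image("scene")
q=place_of("paddle_top",s)[:1];print([(a["pixel"],a["conf"],atz(s,a["pixel"],.09)) for a in q])
cv2.imwrite("pics/s1.png",cv2.resize(s["frame"][120:360,240:520,::-1],None,fx=2.5,fy=2.5))
E
```

```text
2.65 [ 0.546 -0.13   0.17 ] [-0.79 -0.17 -0.12] [-0.35  0.38 -0.11  1.08 -0.    2.65]
[[ 0.147 -0.002  0.989]
 [-0.989 -0.     0.147]
 [ 0.    -1.    -0.002]]
paddle_top [620. 209.] 0.23 [ 0.609 -0.35   0.09 ]
tray [  9. 145.] 0.84 [0.579 0.179 0.018]
tray [142. 164.] 0.73 [0.57  0.019 0.018]
dispenser [141. 161.] 0.82 [0.569 0.029 0.   ]
dispenser [450. 363.] 0.28 [ 0.404 -0.294  0.   ]
[([319.6, 224.0], 0.65, array([ 0.5605766 , -0.11648017,  0.09      ]))]
```

View pics/w1.png

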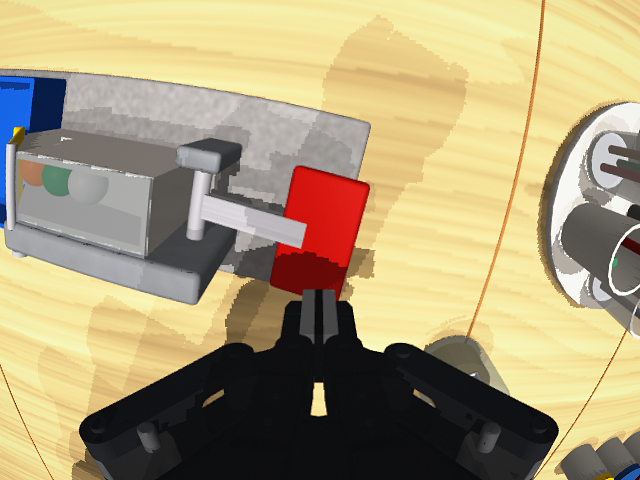

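View pics/s1.png

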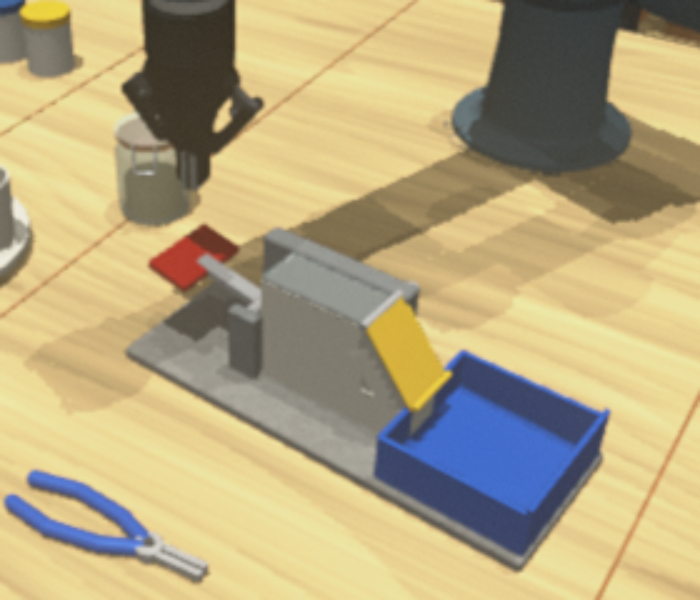

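The wrist view shows the paddle's corners near (295,167), (369,185), (345,298) and (272,285), with its centre near (321,233). The fingertips (318,292) sit towards its robot-side end. I'll project those corners.

```bash
python3 - <<'E'
from h import *
o=get_obs()
R=Ro.from_quat(o["eef_rot"],scalar_first=True).as_matrix()
im=get_image("wrist");T=np.array(im["T_tool_cam"])
def w(p,z):
    v=np.array([p[0]-im["cx"],p[1]-im["cy"]])/im["fx"];th=np.linalg.norm(v)
    d=R@T[:3,:3]@np.r_[v/th*np.sin(th),np.cos(th)];c=R@T[:3,3]+o["tcp_pos"];return (c+d*(z-c[2])/d[2]).round(3)
for p,z in(((295,167),.086),((369,185),.095),((345,298),.095),((272,285),.086),((321,233),.09)):print(p,w(p,z))
for x in(.546,.56,.565,.57):print(x,rel([x,-.124,.13])[1].round(3))
E
```

```text
(295, 167) [ 0.594 -0.111  0.086]
(369, 185) [ 0.591 -0.154  0.095]
(345, 298) [ 0.519 -0.153  0.095]
(272, 285) [ 0.516 -0.106  0.086]
(321, 233) [ 0.557 -0.132  0.09 ]
0.546 [-0.023  0.137  0.003]
0.56 [-0.016  0.137  0.049]
0.565 [-0.014  0.137  0.066]
0.57 [-0.011  0.137  0.082]
```

Emit:
{"name": "jog_arm", "arguments": {
  "steps": [0.011, 0.05, 0.029, 0, 0.011, 0.12, 0.029, 0, 0.011, 0.17, 0.029, 0, 0.011, 0.195, 0.029, 0, 0.011, 0.195, 0.029, 0]
}}

```text
t: 3.68
tcp_pos: [0.5548, -0.1327, 0.1118]
eef_rot: [-0.535, 0.535, -0.463, 0.462]
force: [-0.1, 0.6, -0.6]
width: 0.0001
```

Emit:
{"name": "jog_arm", "arguments": {
  "steps": [0, 0.01, 0, 0, 0, 0.02, 0, 0, 0, 0.03, 0, 0, 0, 0.04, 0, 0, 0, 0.05, 0, 0, 0, 0.06, 0, 0, 0, 0.07, 0, 0]
}}

```text
t: 4.55
tcp_pos: [0.5553, -0.1332, 0.091]
eef_rot: [-0.535, 0.535, -0.462, 0.463]
force: [1.3, -2.7, 5.0]
width: 0.0001
```

Emit:
{"name": "jog_arm", "arguments": {
  "steps": [0, 0.012, 0, 0, 0, 0.024, 0, 0, 0, 0.036, 0, 0, 0, 0.046, 0, 0, 0, 0.054, 0, 0, 0, 0.054, 0, 0]
}}

```text
t: 5.3
tcp_pos: [0.5553, -0.1329, 0.0748]
eef_rot: [0.535, -0.535, 0.462, -0.463]
force: [-0.8, -1.3, 6.6]
width: 0.0
```

Emit:
{"name": "jog_arm", "arguments": {
  "steps": [0, 0.005, 0, 0, 0, 0.01, 0, 0, 0, 0.01, 0, 0]
}}

```text
t: 5.68
tcp_pos: [0.5554, -0.1326, 0.0721]
eef_rot: [0.535, -0.535, 0.462, -0.463]
force: [-0.6, -1.9, 6.8]
width: -0.0001
```

```bash
python3 - <<'E'
from h import *
s=get_image("scene");w=get_image("wrist")
a=cv2.resize(s["frame"][200:350,280:500,::-1],(760,518));cv2.imwrite("pics/s2.png",a)
cv2.imwrite("pics/w2.png",w["frame"][:,:,::-1]);o=get_obs();print(o["force"],o["tcp_pos"])
for b in("ball0","ball1","ball2"):
    print(b,[(np.round(q["pixel"]),round(q["conf"],2),atz(s,q["pixel"],.034).round(3)) for q in place_of(b,s)[:2]])
E
```

```text
[-0.96729026 -0.38278726  7.54960294] [ 0.55534928 -0.13262642  0.07207868]
ball0 [(array([445., 298.]), 0.59, array([0.568, 0.196, 0.034])), (array([455., 311.]), 0.53, array([0.59 , 0.226, 0.034]))]
ball1 [(array([445., 298.]), 0.59, array([0.568, 0.196, 0.034])), (array([455., 311.]), 0.53, array([0.59 , 0.226, 0.034]))]
ball2 [(array([445., 298.]), 0.59, array([0.568, 0.196, 0.034])), (array([455., 311.]), 0.53, array([0.59 , 0.226, 0.034]))]
```

View pics/s2.png

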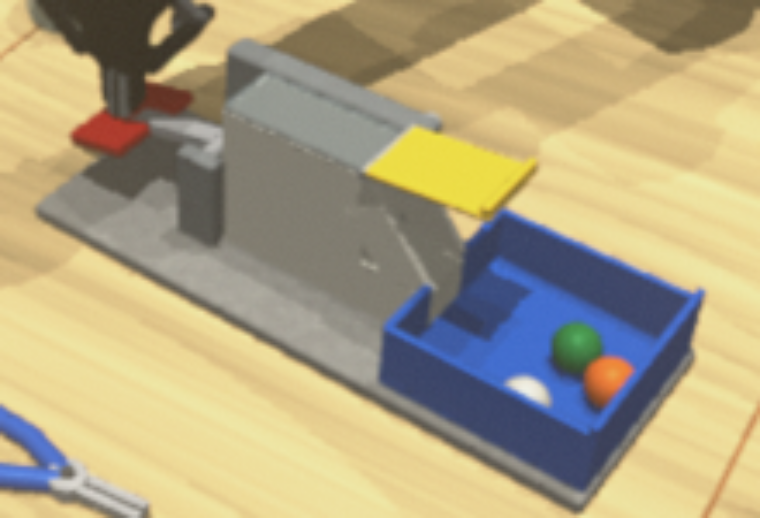

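All three balls (green, orange, white) are in the tray and the lid is about level, so wide open. I'll press a touch further to be sure of the stop, hold, then ease up.

Emit:
{"name": "jog_arm", "arguments": {
  "steps": [0, 0.005, 0, 0, 0, 0.009, 0, 0, 0, 0.009, 0, 0, 0, 0.009, 0, 0, 0, 0.009, 0, 0]
}}

```text
t: 6.55
tcp_pos: [0.5555, -0.1326, 0.0716]
eef_rot: [0.535, -0.534, 0.462, -0.463]
force: [-6.0, -0.3, 20.9]
width: -0.0002
```

It's at the stop: the force has jumped to 21 N. Now easing up at about 24 mm/s.

Emit:
{"name": "jog_arm", "arguments": {
  "steps": [0, -0.005, 0, 0, 0, -0.015, 0, 0, 0, -0.025, 0, 0, 0, -0.035, 0, 0, 0, -0.045, 0, 0, 0, -0.055, 0, 0, 0, -0.065, 0, 0, 0, -0.073, 0, 0, 0, -0.08, 0, 0, 0, -0.085, 0, 0]
}}

```text
t: 7.8
tcp_pos: [0.5554, -0.1321, 0.097]
eef_rot: [0.536, -0.534, 0.462, -0.463]
force: [0.6, -0.7, 3.6]
width: -0.0004
```

Emit:
{"name": "jog_arm", "arguments": {
  "steps": [0, -0.005, 0, 0, 0, -0.01, 0, 0, 0, -0.015, 0, 0, 0, -0.02, 0, 0, 0, -0.025, 0, 0, 0, -0.03, 0, 0, 0, -0.035, 0, 0, 0, -0.04, 0, 0, 0, -0.045, 0, 0, 0, -0.05, 0, 0, 0, -0.055, 0, 0]
}}

```text
t: 9.18
tcp_pos: [0.5553, -0.1322, 0.1136]
eef_rot: [0.536, -0.534, 0.462, -0.463]
force: [-0.3, 0.6, -0.7]
width: -0.0005
```

Emit:
{"name": "jog_arm", "arguments": {
  "steps": [0, -0.03, 0, 0, 0, -0.08, 0, 0, 0, -0.14, 0, 0, 0, -0.22, 0, 0, 0, -0.3, 0, 0, 0, -0.36, 0, 0, 0, -0.4, 0, 0, 0, -0.4, 0, 0, 0, -0.4, 0, 0]
}}

```text
t: 10.3
tcp_pos: [0.5547, -0.1322, 0.233]
eef_rot: [0.536, -0.534, 0.462, -0.462]
force: [-1.0, -0.4, -1.3]
width: 0.0001
```

```bash
python3 - <<'E'
from h import *
s=get_image("scene");o=get_obs();print(o["t"],o["force"].round(2),o["tcp_pos"].round(3),o["joint_velocities"].round(3))
cv2.imwrite("pics/s3.png",cv2.resize(s["frame"][130:360,180:500,::-1],(800,575)))
for t in("turntable","jar","pliers"):print(t,[(np.round(q["pixel"],1),round(q["conf"],2)) for q in place_of(t,s)[:1]])
E
```

```text
10.35 [ 1.07  0.69 -1.17] [ 0.555 -0.132  0.233] [ 0.001  0.003 -0.007  0.001  0.002  0.   ]
turntable [(array([209.6, 220.4]), 0.57)]
jar [(array([303.8, 202.7]), 0.79)]
pliers [(array([297. , 338.4]), 0.89)]
```

View pics/s3.png

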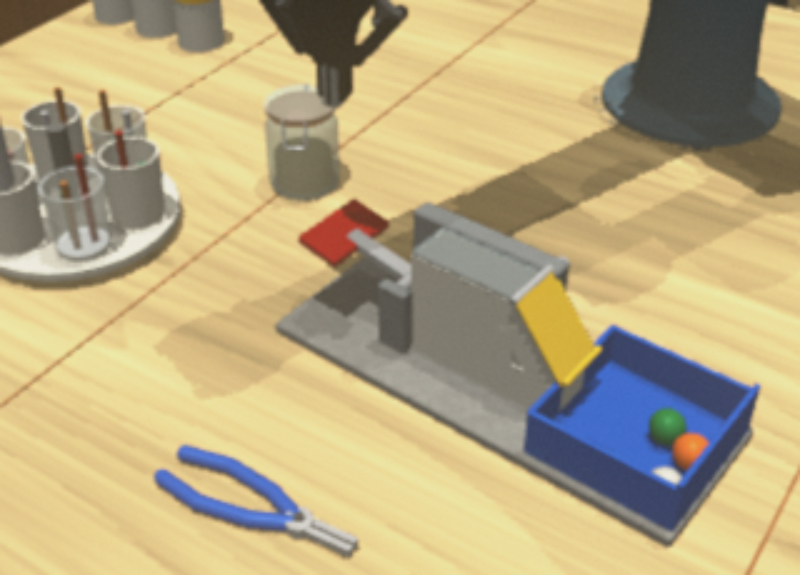

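The picture shows the lid shut, the paddle up, all three balls in the tray (green at (668,425), orange (690,450), white (667,475)), the bystanders in place and the hand clear.

```bash
python3 -c "
from workcell import *
print(finish_job())"
```

```text
the job is handed in; nothing more can be done
None
```

The job is handed in. `finish_job` gives no verdict, so what follows rests on my own last checks.

**What I did:** I pressed the red paddle down to its stop with the closed fingertips, where the force rose to about 21 N. The lid opened wide and all three balls rolled into the tray. I held the paddle there, then eased it up at about 24 mm/s or slower until contact was lost near the rest height. That is well under the 110 mm/s slam speed. Then I lifted the hand clear.

**What the last checks showed:**
- **Result:** the last picture shows the lid shut, the paddle up, and the green, orange and white balls in the tray. The hand is clear, with the tool point at z = 0.233 m and the force reading within sensor noise.
- **Bystanders:** the turntable shifted less than 1 px from the first picture. The jar's network reading differed by about 3.5 px, which I took as network scatter because the arm never came near it. The pliers had no first reading in that camera, so I checked them only by eye, and they look unmoved.
- **Disagreements:** the network gave the same two spots for every ball name, so I confirmed the balls by eye. It also placed the paddle wrongly in the close-up wrist picture and differently in the scene picture. I used the paddle's corners in the wrist view, which matched the first estimate to within about 10 mm.

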